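# Bench stapler check: test the trip, re-arm it, hold the feed slide at its mark

### The arm

A 7-joint arm with a two-finger parallel gripper is mounted at the origin on the work surface. World frame = base frame: x ahead of the robot, y to its left, z up, the work surface at z = 0. Lengths are in m, angles in degrees, forces in N, time in s.
With the tool pointing down it reaches from about 0.425 to 0.875 m from the base axis. Payload 4.7 kg.
Tool frame: the origin (TCP) lies at the very end of the fingers, on their centre line; the grasp point (between the pads) lies 19 mm behind it; z points along the fingers, y is the line along which they close (so a half turn about z gives the same grasp; the last joint's range is limited). The gripper opens to 87 mm and grips with 3 to 60 N. Pads are 19 mm wide; open, the fingers measure 117 mm over their backs; the gripper's body (75 mm by 190 mm) begins 51 mm behind the grasp point.
Start: joints at [-68.52, 18.392, -4.016, 83.108, 1.295, 78.541, -3.26], TCP at [0.229, 0.608, 0.223] pointing down, gripper open.
Joint ranges: [-163.93, 163.93], [-17.29, 119.83], [-79.2, 71.16], [3.27, 140.29], [-89.18, 269.18], [5.43, 117.66], [-154.24, 154.24]. Speed limits (degrees/s): [147.25, 147.25, 180, 180, 180, 180, 180].

### API

Orientations are given as [roll, pitch, yaw] about the fixed x, y, z axes, in that order (R = Rz(yaw) Ry(pitch) Rx(roll)).
In Python, from cell import telemetry, cams, env gives the robot as it stands.
- The arm moves only by the tool arm_command, never from a script. Its argument "series" is text: rows parted by semicolons, each of 5 numbers parted by spaces: the shift along the tool's x, y, z in mm, then the turn about the tool's z in rad, then the closure in counts, from 0 (fully open) to 255 (shut). A call has 1 to 20 rows; each row shifts and turns the commanded pose from where the row before left it, along the tool's axes as they then stand; what a row does not reach is not made up. A row lasts 1/12 s, in which the tool goes at most 41.7 mm and 7.16 degrees, less where a joint would pass 70% of its speed; a pose out of reach is approached as far as the arm can. A call is refused whole if a number of a shift passes 41.7 or a number of a turn 0.125, either way. A call with a gripper value outside its range is refused whole. The fingers move at their own pace and stop on an object; "squeeze" is the grip in N (left out, the last holds). Time passes only in rows, so rows that do not move let the fingers close. It gives the time, the measured TCP pose, the force, the opening and the grip force at its end, in the units of the state.
- telemetry.get_obs(): the state, without advancing time (a new reading comes with each control period).
- cams.read_camera(name): name is "side" or "top" or "wrist"; returns the picture (420x560x3 uint8, blue, green, red); there is no depth.
- cams.calibration(name): a dict with "K" (3x3 intrinsics, pixels), "origin" and "rotation" of the camera in the world; the wrist camera has in their place "hand_eye" (4x4, takes a point from camera to tool coordinates, whose origin is the TCP and whose axes are the flange's). Camera axes: x right, y down, z forward; pixel columns grow to the right and rows downward; lengths in m; the calibration is good to about 2 mm. A picture is of the moment at which its call begins: read the wrist's pose just before it. calibration takes no time and is no camera call.
- env.sign_off(): hands the job in; it is judged then, once.
The state is a dict: "time_s": time; "qpos": joint angles; "joint_velocities": joint speeds; "effort": joint torques, N m; "tool_pos": TCP position; "tool_rot": TCP orientation; "force": force on the tool from outside, world axes, zero at the start; "wrist_torque": the same for the moment, N m; "grip_width": finger opening in m; "grasp_force": force on a finger pad.
Only numpy, scipy, OpenCV 4.12 (cv2) and the standard library are available. Lean on these libraries where they do the work, as an engineer would, in place of code of your own. Each camera call takes 0.05 s, during which the arm holds its last target. There are 200 camera calls.

### The job

Do the start-of-shift check of the bench stapler: press the test button on the safety trip box so that its lever drops, then lift the lever back up until it stays up by itself. Then pull the stapler's spring-return feed slide out by its T-handle until its pointer is level with the mark beside the rail, and keep it there: finish still holding the slide at the mark, as it springs back when let go. Leave the other things on the bench where they are.

Things in the scene. Friction and masses are not known exactly. Their poses are not given: they have to be found in the camera images.
- trip_box: safety trip box, grey painted box fixed to the bench, 110 (x) x 170 (y) x 70 (z) mm; origin at the centre of its underside, own -x side looks roughly to the robot, z up. On its top: a round test button on the own -y side and the trip lever on the own +y side, 90 mm apart
- test_button_top (a point): centre of the top face of the test button: black round cap 32 mm across in a steel collar 48 mm across and 12 mm high; the cap stands 22 mm above the box top and 10 mm above the collar; pressed straight down
- test_button (a joint): travel of the test button in m: 0 released, 0.006 fully down (about 5 N, 1.5 N to start); springs back. Pressing it fully tips the lever over its dead point; the lever then falls by itself in about half a second
- lever_grip (a point): centre of the grip of the trip lever: a black cylinder 18 mm in diameter and 30 mm long that lies along the box's y axis, at the end of a thin steel stem (8 mm), both ends free to be pinched along y. The lever turns about an axis parallel to the box's y, 85 mm from this point; that axis passes through the box frame at x = +10 mm, z = 60 mm, the lever's mid-plane at y = +45 mm. At joint value q this point is at box x = 10 + 85 sin(0.2 - q) mm, z = 60 + 85 cos(0.2 - q) mm
- trip_lever (a joint): trip lever in rad: 0 up (leans 0.2 rad from vertical to the box's +x, stays there by its weight), 1.15 fully dropped (leans 0.95 rad from vertical to the box's -x, grip about 39 mm above the box top and beyond its front edge). It balances at 0.2: lifted past that, it falls up to 0 and stays. Mass about 60 g, moves freely
- stapler: bench stapler on a steel base plate 360 (x) x 140 (y) x 20 mm, fixed to the bench; origin on the bench surface under the T-handle's home position; own -x is the pulling direction (roughly to the robot). The plate spans own x -160 to +200 mm; a black and grey stapler body 110 mm high stands at own x +75 to +195 mm; two low rails run in front of it
- handle (a point): centre of the T-handle's crossbar: a black round bar 16 mm in diameter, 70 mm long, along the stapler's y axis, axis 100 mm above the bench; on a stem 10 mm (x) by 14 mm (y) below its middle. Free space of 67 mm behind the bar to the stapler body when home
- feed_slide (a joint): how far the feed slide is pulled out, in m, along the stapler's -x: 0 home, 0.12 end stop; springs back when let go; the pull needed is about 3.6 N at home plus 0.9 N per 10 mm
- pointer (a point): tip of the pointer, a thin steel fin 6 mm thick on the slide's own +y side, 47 mm beside the slide's middle, 44 mm above the bench; at the same own x as the crossbar's axis; moves with the slide
- mark: the mark: a fixed aluminium block 30 (x) x 16 (y) x 18 mm with a dark steel ridge 6 mm wide and 8 mm high across its top, on the base plate 58 mm to the own +y side of the slide's middle, 40 to 90 mm in front of the home position of the pointer; origin at the centre of its underside under the ridge's middle, 20 mm above the bench; axes parallel to the stapler's. The pointer is level with the mark when their x in this frame agree
- glue_bottle: white glue bottle 52 mm across, 150 mm high, standing; bystander, origin under its centre
- sanding_block: wooden sanding block 110 x 50 x 40 mm; bystander, origin under its centre
- belt_roll: roll of grey abrasive 96 mm across, 75 mm high; bystander, origin under its centre
- carton: cardboard carton 120 x 80 x 60 mm; bystander, origin under its centre
- offcut: pine offcut 160 x 45 x 35 mm; bystander, origin under its centre
- hammer: hammer with a wooden handle, lying; bystander, origin under its middle
Mind the look-alikes: they are no part of the job. Of the things that look like the trip_box, the middle-sized one is meant.

How it is judged:
By the outcome, as a careful person would: the job done as asked, in the order asked, and still so for the second after the job is handed in, while the arm keeps its last pose, push and grip.
It also fails if it takes over 64 s, if anything falls off the work surface, if the arm or the gripper's body presses on something with over 40 N, if the wrist force passes 120 N, or if a joint passes its speed limit or range.

## Working session

There is one attempt and no reset: what is moved stays moved. The work goes in short steps, Python scripts to look and compute and a tool call to move; the robot and the scene stay as the last step left them, time stands still between calls to the robot, and variables do not carry over. Pictures are saved under pics/ and viewed, at most 10 in all, crops included, and the job is handed in when it is done.

Besides the shell and the picture viewer there is one more tool, called after "Request:" as a command line: name --argument value ..., lists and objects as JSON in quotes. arm_command: Moves the arm, as the interface text tells. Its arguments: {"type":"object","properties":{"series":{"type":"string"},"squeeze":{"type":"number"}},"required":["series"]}

```bash
mkdir -p pics; ls
python3 - <<'E'
from cell import telemetry,cams
import cv2,numpy as np
print(telemetry.get_obs())
for n in("side","top","wrist"):
    print(n,cams.calibration(n))
    if n!="wrist": cv2.imwrite(f"pics/{n}0.png",cams.read_camera(n))
E
```

```text
pics
{'time_s': 0.0, 'qpos': array([-68.520152  ,  18.43929371,  -4.01552272,  83.17492707,
         1.29501208,  78.54000624,  -3.26087332]), 'joint_velocities': array([ 0.12505459, -0.03837061,  0.03340941,  0.00966803,  0.05667669,
       -0.07399823,  0.01047633]), 'effort': array([ 6.39488599e-05, -4.91297007e+01, -4.04020138e-01, -3.12524164e+01,
       -6.38593454e-02,  4.38009342e-02,  1.76032217e-04]), 'tool_pos': array([0.22931488, 0.6076184 , 0.22145863]), 'tool_rot': array([-1.79891016e+02,  5.73313851e-03,  1.59329028e+02]), 'force': array([-0.55612387,  0.17765977, -0.56846973]), 'wrist_torque': array([ 0.03154793,  0.05023158, -0.01946029]), 'grasp_force': 0.0, 'grip_width': 0.08694831551665859}
side {'K': array([[460.14264443,   0.        , 290.64178889],
       [  0.        , 460.14264443, 211.21055021],
       [  0.        ,   0.        ,   1.        ]]), 'origin': array([ 0.14255499, -1.02279832,  0.7304252 ]), 'rotation': array([-118.98278067,    0.85418504,  -19.60063094])}
top {'K': array([[450.47371521,   0.        , 279.74608244],
       [  0.        , 450.47371521, 206.26321134],
       [  0.        ,   0.        ,   1.        ]]), 'origin': array([ 0.20216267, -0.00161515,  1.5711813 ]), 'rotation': array([-169.03780893,   -0.18910962,  -90.1846649 ])}
wrist {'K': array([[293.96942479,   0.        , 281.42048736],
       [  0.        , 293.96942479, 209.07416179],
       [  0.        ,   0.        ,   1.        ]]), 'hand_eye': array([[-3.43024273e-04, -9.53328279e-01, -3.01935547e-01,
         8.32289512e-02],
       [ 9.99999731e-01, -1.31139136e-04, -7.22026724e-04,
         6.59120299e-04],
       [ 6.48732928e-04, -3.01935713e-01,  9.53328067e-01,
        -1.61866820e-01],
       [ 0.00000000e+00,  0.00000000e+00,  0.00000000e+00,
         1.00000000e+00]])}
```

View pics/side0.png

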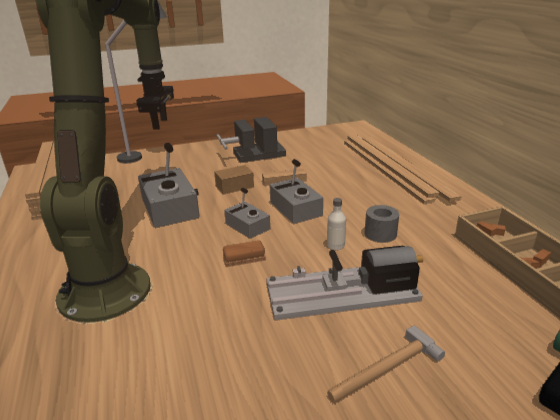

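View pics/top0.png

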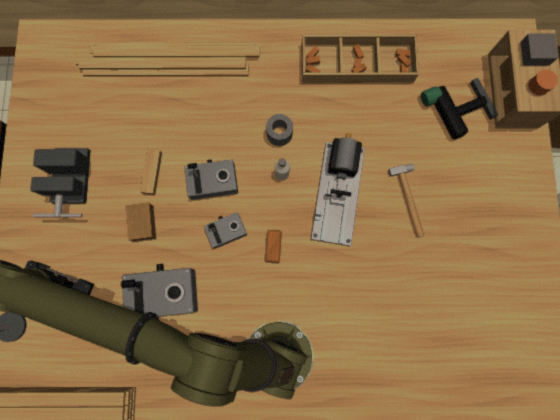

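The middle-sized trip box is at top (211,180) and side (297,198). The stapler is at top (338,193) and side (343,285), with its handle bar at side (336,262). I'll enlarge both for measuring.

Run:
```python
import cv2,numpy as np
t=cv2.imread("pics/top0.png");s=cv2.imread("pics/side0.png")
def crop(im,x,y,w,h,k):
    c=cv2.resize(im[y:y+h,x:x+w],None,fx=k,fy=k,interpolation=cv2.INTER_CUBIC)
    for i in range(0,w,10):
        cv2.line(c,(i*k,0),(i*k,6),(0,255,255),1); cv2.putText(c,str(x+i),(i*k,16),0,.33,(0,255,255),1)
    for j in range(0,h,10):
        cv2.line(c,(0,j*k),(6,j*k),(0,255,255),1); cv2.putText(c,str(y+j),(8,j*k+4),0,.33,(0,255,255),1)
    return c
A=np.zeros((600,800,3),np.uint8)
a=crop(t,180,150,65,60,6);A[:360,:390]=a
b=crop(s,262,150,66,75,6);A[:450,400:796]=b
B=np.zeros((600,800,3),np.uint8)
a=crop(t,308,130,64,120,5);B[:600,:320]=a
b=crop(s,262,240,118,80,4);B[:320,325:797]=b
cv2.imwrite("pics/A.png",A);cv2.imwrite("pics/B.png",B)
```

```text
(no output)
```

View pics/A.png

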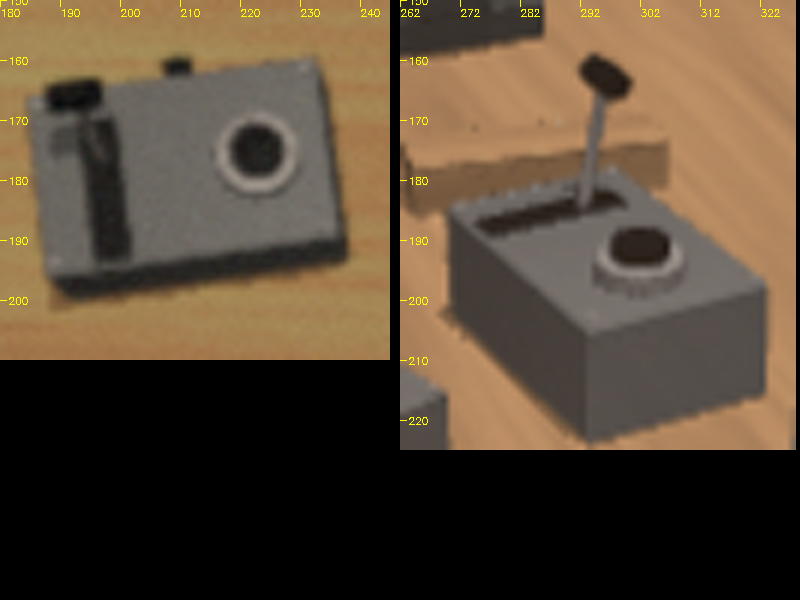

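View pics/B.png

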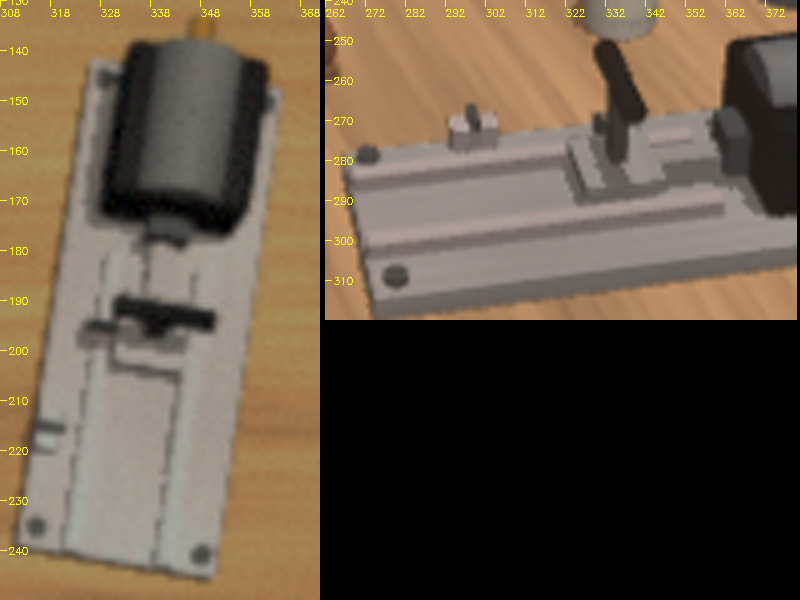

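Both crops are clear. The box top corners, cap centre, grip, crossbar ends, pointer, ridge and plate corners are all readable. Next I triangulate them and fit the poses.

```bash
cat > h.py <<'E'
import numpy as np
from scipy.spatial.transform import Rotation as R
from scipy.optimize import least_squares
from cell import telemetry,cams
def cam(n,obs=None):
    c=cams.calibration(n)
    if n=="wrist":
        H=c["hand_eye"];Rt=R.from_euler("xyz",obs["tool_rot"],degrees=True).as_matrix()
        return c["K"],Rt@H[:3,:3],Rt@H[:3,3]+obs["tool_pos"]
    return c["K"],R.from_euler("xyz",c["rotation"],degrees=True).as_matrix(),c["origin"]
def proj(C,p):
    K,Rm,o=C;q=(np.asarray(p)-o)@Rm@K.T
    return q[...,:2]/q[...,2:]
def tri(Cs,uv):
    A=[];b=[]
    for (K,Rm,o),u in zip(Cs,uv):
        d=Rm@np.linalg.solve(K,[*u,1]);d/=np.linalg.norm(d);P=np.eye(3)-np.outer(d,d);A.append(P);b.append(P@o)
    return np.linalg.lstsq(np.vstack(A),np.hstack(b),rcond=None)[0]
def world(pose,p):
    x,y,a=pose;return np.asarray(p)@R.from_euler("z",a).as_matrix().T+[x,y,0]
def fit(obs,x0):  # obs: list (cam, local xyz, uv)
    f=lambda v:np.concatenate([proj(C,world(v,p))-u for C,p,u in obs])
    r=least_squares(f,x0,loss="soft_l1");return r.x,r.fun.reshape(-1,2)
E
python3 - <<'E'
from h import *
np.set_printoptions(precision=4,suppress=True)
T,S=cam("top"),cam("side")
g=[.01+.085*np.sin(.2),.045,.06+.085*np.cos(.2)]
box={"++":([.055,.085,.07],(185,165.8),(298.3,178)),"+-":([.055,-.085,.07],(233.3,160.3),(322.8,197.8)),
"--":([-.055,-.085,.07],(236.7,189.2),(293.7,205.3)),"-+":([-.055,.085,.07],(188,195.8),(270,184.7)),
"cap":([0,-.045,.092],(223,175),(302,190.5)),"grip":(g,(192.3,166),(296.2,162.8))}
st={"b+":([0,.035,.1],(331,191),(332,252)),"b-":([0,-.035,.1],(351,194.2),(340,268.3)),
"ptr":([0,.047,.044],(327.6,195.4),(330.8,270.5)),"f+":([-.16,.07,.02],(311,239),(268,281)),"f-":([-.16,-.07,.02],(350.6,246),(274.5,315.5)),
"r+":([.2,.07,.02],(326,141.6),None),"r-":([.2,-.07,.02],(364,148.4),None)}
for D,x0 in((box,[.7,.25,0]),(st,[.7,-.2,0])):
    o=[]
    for k,(p,t,s) in D.items():
        o.append((T,p,t))
        if s: o.append((S,p,s));print(k,tri([T,S],[t,s]))
    v,r=fit(o,x0);print("pose",v,np.degrees(v[2]));print(r.round(1).tolist())
    for k in D:print(k,world(v,D[k][0]))
m=tri([T,S],[(318,215.4),(299,267)]);print("ridge",m, (m[:2]-v[:2])@np.array([[np.cos(v[2]),-np.sin(v[2])],[np.sin(v[2]),np.cos(v[2])]]))
E
```

```text
++ [0.6373 0.3196 0.0673]
+- [0.6568 0.1528 0.0678]
-- [0.5545 0.1394 0.0676]
-+ [0.5314 0.3055 0.0668]
cap [0.599  0.1847 0.0888]
grip [0.6152 0.2794 0.1426]
pose [0.5939 0.2286 0.1292] 7.401495439885742
[[-0.2, -0.4], [-0.1, -0.7], [0.4, -1.1], [0.7, -0.5], [0.6, 0.7], [-1.5, -0.0], [-0.3, 0.5], [-1.1, -0.7], [0.2, -0.8], [-0.0, -0.8], [0.9, -0.2], [-0.1, 0.2]]
++ [0.6375 0.32   0.07  ]
+- [0.6594 0.1514 0.07  ]
-- [0.5503 0.1372 0.07  ]
-+ [0.5284 0.3058 0.07  ]
cap [0.5997 0.184  0.092 ]
grip [0.6148 0.2767 0.1433]
b+ [ 0.5389 -0.1792  0.102 ]
b- [ 0.5284 -0.246   0.1015]
ptr [ 0.538  -0.1744  0.0433]
f+ [ 0.3904 -0.1166  0.0092]
f- [ 0.3646 -0.2527  0.0164]
pose [ 0.5337 -0.2131 -0.1627] -9.324805975761105
[[-0.2, -0.2], [-0.1, 0.6], [0.5, -0.1], [-0.3, 1.1], [-2.1, -1.5], [-0.8, -2.0], [0.8, -0.1], [-2.1, -2.6], [1.3, -0.6], [-0.4, 0.0], [0.3, -0.7], [0.8, -1.5]]
b+ [ 0.5394 -0.1786  0.1   ]
b- [ 0.5281 -0.2477  0.1   ]
ptr [ 0.5414 -0.1667  0.044 ]
f+ [ 0.3872 -0.1181  0.02  ]
f- [ 0.3645 -0.2563  0.02  ]
r+ [ 0.7424 -0.1764  0.02  ]
r- [ 0.7198 -0.3146  0.02  ]
ridge [ 0.4667 -0.1392  0.0485] [-0.0781  0.0621]
```

Request:
arm_command --series "0 0 -12 0.108 255;0 0 -12 0.108 255;0 0 -12 0.108 255;0 0 -12 0.108 255;0 0 -12 0.108 255;0 0 -12 0.108 255;0 0 -12 0.108 255;0 0 -12 0.108 255;0 0 -12 0.108 255;0 0 -12 0.108 255" --squeeze 20

```text
time_s: 0.93
tool_pos: [0.2294, 0.6079, 0.3425]
tool_rot: [-180.0, 0.1, 97.1]
force: [0.0, -0.0, -0.8]
grip_width: 0.0279
grasp_force: 0.0
```

```bash
cat >> h.py <<'E'
def delta(target,yaw=None):
    o=telemetry.get_obs();Rt=R.from_euler("xyz",o["tool_rot"],degrees=True).as_matrix()
    print("t",round(o["time_s"],2),"pos",o["tool_pos"].round(4),"rot",o["tool_rot"].round(1),"F",o["force"].round(1),"w",round(o["grip_width"],4),"gf",round(o["grasp_force"],1))
    print("tool delta mm",((np.array(target)-o["tool_pos"])@Rt*1000).round(1), "turn",None if yaw is None else round(float(np.radians(o["tool_rot"][2]-yaw)),3))
E
python3 -c "
from h import *
delta([.599,.1845,.16],97.4)"
```

```text
t 0.93 pos [0.2294 0.6079 0.3425] rot [-1.80e+02  1.00e-01  9.71e+01] F [ 0.  -0.  -0.8] w 0.0279 gf 0.0
tool delta mm [-465.9  314.2  182.9] turn -0.004
```

Request:
arm_command --series "-24.5 16.5 0 0 255;-24.5 16.5 0 0 255;-24.5 16.5 0 0 255;-24.5 16.5 0 0 255;-24.5 16.5 0 0 255;-24.5 16.5 0 0 255;-24.5 16.5 0 0 255;-24.5 16.5 0 0 255;-24.5 16.5 0 0 255;-24.5 16.5 0 0 255;-24.5 16.5 0 0 255;-24.5 16.5 0 0 255;-24.5 16.5 5 0 255;-24.5 16.5 15 0 255;-24.5 16.5 20 0 255;-24.5 16.5 20 0 255;-24.5 16.5 20 0 255;-24.5 16.5 20 0 255;-24.5 16.5 20 0 255;0 0 0 0 255"

```text
time_s: 2.6
tool_pos: [0.6018, 0.1787, 0.2174]
tool_rot: [-179.7, 0.4, 96.9]
force: [-1.1, -1.1, 0.4]
grip_width: 0.0002
grasp_force: 0.0
```

Run:
```python
from h import *
import cv2
delta([.599,.1845,.095],97.4)
o=telemetry.get_obs();im=cams.read_camera("wrist");cv2.imwrite("pics/w1.png",im)
W=cam("wrist",o)
v=[.5939,.2286,.1292]
for p in([0,-.045,.092],[.01+.085*np.sin(.2),.045,.1433],[-.055,-.085,.07],[-.055,.085,.07],[.055,-.085,.07]):print(proj(W,world(v,p)).round(1))
```

```text
t 2.6 pos [0.6018 0.1787 0.2174] rot [-179.7    0.4   96.9] F [-1.1 -1.1  0.4] w 0.0002 gf 0.0
tool delta mm [  7.   -1.3 122.3] turn -0.009
[280.4 196.2]
[314.3  98.5]
[232.1 225.6]
[221.1  58. ]
[329.9 225. ]
```

View pics/w1.png

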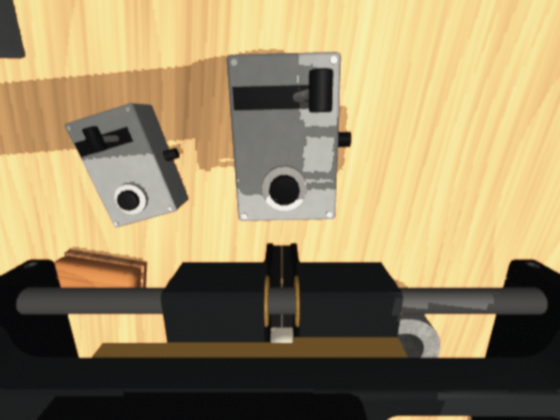

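The wrist view shows the cap at (284,188) and the grip at (320,90), a few pixels from the prediction. The arm was perhaps still settling, so I'll settle it and re-measure.

Request:
arm_command --series "7 -1.5 20 0 255;0 0 0 0 255;0 0 0 0 255;0 0 0 0 255;0 0 0 0 255"

```text
time_s: 3.07
tool_pos: [0.5987, 0.1945, 0.2039]
tool_rot: [179.9, -0.0, 97.5]
force: [-0.4, 0.6, 0.5]
grip_width: 0.0007
grasp_force: 0.0
```

Run:
```python
from h import *
import cv2
delta([.599,.1845,.095],97.4)
o=telemetry.get_obs();im=cams.read_camera("wrist");W=cam("wrist",o)
print(proj(W,world([.5939,.2286,.1292],[0,-.045,.092])).round(1))
g=cv2.cvtColor(im,6);m=(g<45).astype(np.uint8);m[245:]=0
n,l,s,c=cv2.connectedComponentsWithStats(m)
for i in range(1,n):
    if s[i][4]>150:print(s[i],c[i].round(1))
    if abs(c[i][0]-284)<15 and 140<c[i][1]<235 and s[i][4]>300:
        K,Rm,oo=W;d=Rm@np.linalg.solve(K,[*c[i],1]);print("cap at z.092:",oo+d*(.092-oo[2])/d[2])
        print("tri",tri([W,cam("top"),cam("side")],[c[i],(223,175),(302,190.5)]))
```

```text
t 3.07 pos [0.5987 0.1945 0.2039] rot [179.9  -0.   97.5] F [-0.4  0.6  0.5] w 0.0007 gf 0.0
tool delta mm [-10.   -1.2 108.9] turn 0.002
[280.5 216.5]
[299  94  25  42 514] [316.  113.8]
[326  94  10  42 288] [331.2 114.8]
[ 233  105   71   22 1374] [265.1 115.7]
[ 70 144  58  27 829] [ 95.7 157.2]
[270 196  29  17 367] [284.9 204.2]
cap at z.092: [0.60230378 0.19700306 0.092     ]
tri [0.60168935 0.19035822 0.08332719]
[113 208  21  19 293] [123.2 217.3]
```

Run:
```python
from h import *
import cv2
o=telemetry.get_obs();im=cams.read_camera("wrist");W=cam("wrist",o)
cv2.imwrite("pics/w2.png",cv2.resize(im[80:260,200:380],None,fx=3,fy=3,interpolation=cv2.INTER_CUBIC))
g=cv2.resize(cv2.cvtColor(im,6)[80:260,200:380],None,fx=3,fy=3,interpolation=cv2.INTER_CUBIC)
print(cv2.HoughCircles(cv2.medianBlur(g,5),cv2.HOUGH_GRADIENT,1.5,60,param1=100,param2=30,minRadius=40,maxRadius=85))
v=[.5939,.2286,.1292]
for p in([0,-.045,.092],[0,-.045,.082],[-.055,-.085,.07],[.055,-.085,.07],[.055,.085,.07],[-.055,.085,.07]):print(((proj(W,world(v,p))-[200,80])*3).round(1))
```

```text
[[[252.75 390.75  45.7 ]
  [378.75 230.25  62.2 ]
  [170.25 309.75  70.75]]]
[241.2 408.9]
[241.3 399.3]
[ 90.9 492.8]
[391.7 492.8]
[420.1 -14. ]
[ 62.4 -14.4]
```

View pics/w2.png

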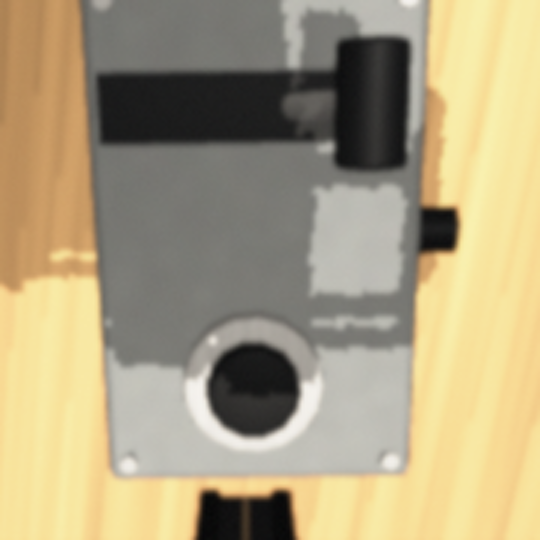

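Request:
arm_command --series "-3 1 16 0 255;-3 1 16 0 255;0 0 16 0 255;0 0 16 0 255;0 0 16 0 255;0 0 10 0 255;0 0 8 0 255;0 0 0 0 255;0 0 0 0 255;0 0 0 0 255"

```text
time_s: 4.0
tool_pos: [0.6018, 0.1885, 0.1057]
tool_rot: [179.9, -0.0, 97.4]
force: [0.3, 0.2, -0.2]
grip_width: 0.0002
grasp_force: 0.0
```

Request:
arm_command --series "0 0 3 0 255;0 0 3 0 255;0 0 3 0 255;0 0 2 0 255;0 0 2 0 255;0 0 0 0 255;0 0 0 0 255"

```text
time_s: 4.58
tool_pos: [0.6009, 0.1883, 0.0917]
tool_rot: [-180.0, -0.0, 97.5]
force: [-0.5, -0.0, 2.3]
grip_width: 0.0006
grasp_force: 1.0
```

Request:
arm_command --series "0 0 2 0 255;0 0 1 0 255;0 0 1 0 255;0 0 1 0 255;0 0 0 0 255"

```text
time_s: 5.0
tool_pos: [0.6011, 0.1883, 0.0866]
tool_rot: [180.0, -0.0, 97.5]
force: [-1.9, 0.1, 4.2]
grip_width: 0.0006
grasp_force: 2.4
```

Request:
arm_command --series "0 0 1 0 255;0 0 1 0 255;0 0 0 0 255"

```text
time_s: 5.25
tool_pos: [0.6011, 0.1883, 0.0863]
tool_rot: [180.0, -0.0, 97.4]
force: [-5.4, -1.6, 13.1]
grip_width: 0.0007
grasp_force: 6.5
```

Request:
arm_command --series "0 0 -5 0 255;0 0 -20 0 255;0 0 -25 0 255;0 0 -25 0 255;0 -10 -20 0 255;10 -20 0 0 255;15 -20 0 0 255;15 -20 0 0 255;15 -20 0 0 255;15 -9 0 0 255;15 0 0 0 255;0 0 0 0 255;0 0 0 0 255;0 0 0 0 255;0 0 0 0 255"

```text
time_s: 6.5
tool_pos: [0.4931, 0.2583, 0.1793]
tool_rot: [180.0, 0.1, 97.3]
force: [0.7, 0.4, 0.4]
grip_width: -0.0003
grasp_force: 0.0
```

Run:
```python
from h import *
import cv2
delta([.493,.265,.095],97.4)
o=telemetry.get_obs();im=cams.read_camera("wrist");s=cams.read_camera("side")
W=cam("wrist",o);S=cam("side")
A=np.zeros((420,790,3),np.uint8);A[:,:420]=im[:,140:];A[:300,430:790]=cv2.resize(s[150:225,250:340],None,fx=4,fy=4,interpolation=cv2.INTER_CUBIC)
cv2.imwrite("pics/w3.png",A)
v=[.596,.233,.1292];p=world(v,[-.059,.045,.1094]);print(p,proj(W,p)-[140,0],(proj(S,p)-[250,150])*4+[430,0])
```

```text
t 6.5 pos [0.4931 0.2583 0.1793] rot [1.80e+02 1.00e-01 9.73e+01] F [0.7 0.4 0.4] w -0.0003 gf 0.0
tool delta mm [ 6.8  0.8 84.3] turn -0.002
[0.53169391 0.27002333 0.1094    ] [188.82024774 213.13099576] [520.68507822 108.97476657]
```

View pics/w3.png

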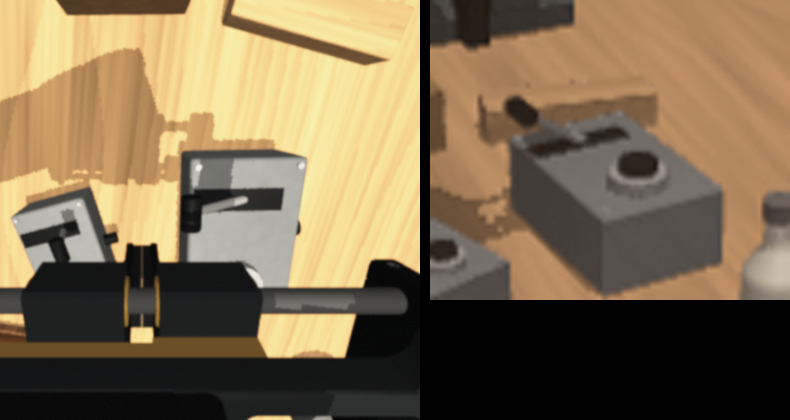

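Request:
arm_command --series "3.5 0 20 0 255;3.5 0 20 0 255;0 0 20 0 255;0 0 15 0 255;0 0 9 0 255;0 0 0 0 255;0 4 0 0 255;0 4 0 0 255;0 3 0 0 255;0 2 0 0 255;0 0 0 0 255;0 0 0 0 255"

```text
time_s: 7.6
tool_pos: [0.5042, 0.2684, 0.096]
tool_rot: [180.0, -0.0, 97.4]
force: [0.6, 0.5, 0.6]
grip_width: 0.0005
grasp_force: 0.0
```

Request:
arm_command --series "0 3.7 -4.2 0 255;0 3.7 -4.2 0 255;0 3.7 -4.2 0 255;0 4.5 -3.4 0 255;0 4.5 -3.4 0 255;0 4.5 -3.4 0 255;0 5.1 -2.4 0 255;0 5.1 -2.4 0 255;0 5.1 -2.4 0 255;0 5.5 -1.4 0 255;0 5.5 -1.4 0 255;0 5.5 -1.4 0 255;0 0 0 0 255"

```text
time_s: 8.68
tool_pos: [0.5615, 0.2756, 0.1301]
tool_rot: [179.9, 0.0, 97.4]
force: [-0.2, 0.6, 0.4]
grip_width: 0.0004
grasp_force: 0.0
```

Request:
arm_command --series "0 5 -0.5 0 255;0 5 -0.5 0 255;0 5 0 0 255;0 5 0 0 255;0 3 0 0 255;0 0 0 0 255;0 0 0 0 255"

```text
time_s: 9.27
tool_pos: [0.5827, 0.2785, 0.1306]
tool_rot: [-180.0, 0.0, 97.4]
force: [0.1, -0.2, -0.2]
grip_width: 0.0005
grasp_force: 0.0
```

Run:
```python
from h import *
import cv2
delta([.493,.265,.095],97.4)
o=telemetry.get_obs();im=cams.read_camera("wrist");s=cams.read_camera("side")
A=np.zeros((420,790,3),np.uint8);A[:,:420]=im[:,70:490];A[:400,430:790]=cv2.resize(s[125:225,250:340],None,fx=4,fy=4,interpolation=cv2.INTER_CUBIC)
cv2.imwrite("pics/w4.png",A)
```

```text
t 9.27 pos [0.5827 0.2785 0.1306] rot [-180.     0.    97.4] F [ 0.1 -0.2 -0.2] w 0.0005 gf 0.0
tool delta mm [ -1.8 -90.7  35.6] turn 0.001
```

View pics/w4.png

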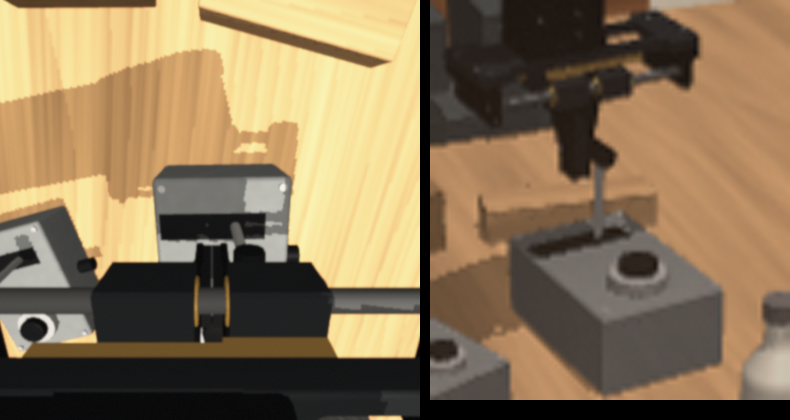

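Request:
arm_command --series "0 -8 0 0 255;0 -12 -5 0 255;0 0 -25 0 255;0 0 -30 0 255;0 0 -30 0 255;0 0 -30 0.07 255;0 0 -25 0.075 255;0 0 0 0.075 255;0 0 0 0.071 255;0 0 0 0 255;0 0 0 0 255"

```text
time_s: 10.28
tool_pos: [0.562, 0.2761, 0.2757]
tool_rot: [-180.0, -0.0, 80.9]
force: [-0.3, -0.7, -0.6]
grip_width: 0.0006
grasp_force: 0.0
```

```bash
python3 -c "
from h import *
delta([.49,-.275,.23],80.7)"
```

```text
t 10.28 pos [0.562  0.2761 0.2757] rot [-180.    -0.    80.9] F [-0.3 -0.7 -0.6] w 0.0006 gf 0.0
tool delta mm [-555.6   15.9   45.6] turn 0.004
```

Request:
arm_command --series "-31 1 0 0 120;-31 1 0 0 120;-31 1 0 0 120;-31 1 0 0 120;-31 1 0 0 120;-31 1 0 0 120;-31 1 0 0 120;-31 1 0 0 120;-31 1 0 0 120;-31 1 0 0 120;-31 1 0 0 120;-31 1 0 0 120;-31 1 5 0 120;-31 1 10 0 120;-31 1 10 0 120;-31 1 10 0 120;-31 0 10 0 120;-28 0 0 0 120;0 0 0 0 120;0 0 0 0 120"

```text
time_s: 11.95
tool_pos: [0.4882, -0.276, 0.2302]
tool_rot: [-179.9, 0.0, 80.6]
force: [-0.4, 0.6, 0.0]
grip_width: 0.046
grasp_force: 0.0
```

Request:
arm_command --series "0 0 0 0 120;0 0 0 0 120;0 0 0 0 120"

```text
time_s: 12.2
tool_pos: [0.4903, -0.2726, 0.2307]
tool_rot: [180.0, -0.0, 81.0]
force: [-0.6, 0.2, -0.6]
grip_width: 0.0462
grasp_force: 0.0
```

Run:
```python
from h import *
import cv2
delta([.49,-.275,.23],80.7)
o=telemetry.get_obs();im=cams.read_camera("wrist");s=cams.read_camera("side");W=cam("wrist",o)
np.save("w5.npy",im)
A=np.zeros((540,800,3),np.uint8);A[:520,:660]=cv2.resize(im[20:280,130:460],None,fx=2,fy=2,interpolation=cv2.INTER_CUBIC)
A[:225,665:800]=cv2.resize(s[150:225,275:320],None,fx=3,fy=3)
cv2.imwrite("pics/w5.png",A)
v=[.5337,-.2131,-.1627]
for k,p in dict(bar=[0,0,.1],bp=[0,.035,.1],bm=[0,-.035,.1],ptr=[0,.047,.044],ridge=[-.075,.058,.046]).items():print(k,((proj(W,world(v,p))-[130,20])*2).round(1))
```

```text
t 12.2 pos [ 0.4903 -0.2726  0.2307] rot [180.  -0.  81.] F [-0.6  0.2 -0.6] w 0.0462 gf 0.0
tool delta mm [-2.4  0.1  0.7] turn 0.005
bar [371.4 231.7]
bp [374.4 154.4]
bm [368.7 303.4]
ptr [363.6 137.3]
ridge [226.2 114.5]
```

View pics/w5.png

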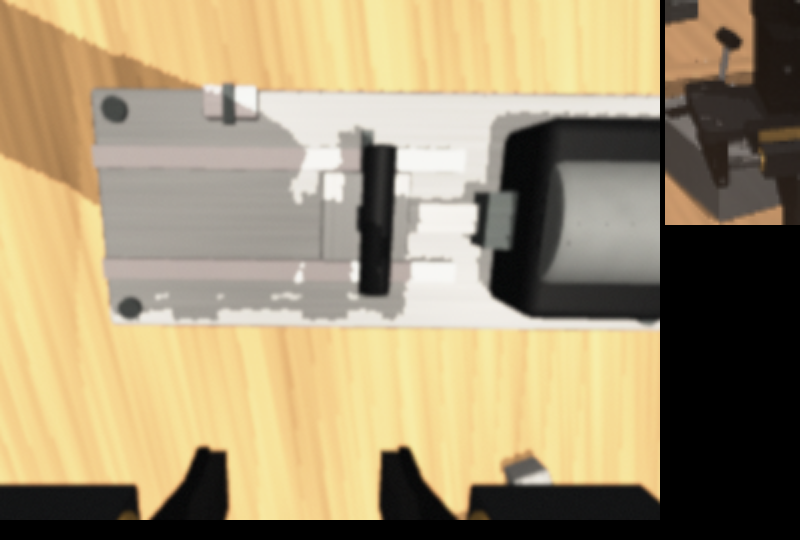

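The lever stands up in the side inset at (728,38). In the wrist view the bar ends are at (380,146) and (374,295), the ridge at (229,103) and the plate front corners at (93,90) and (113,323).

Run:
```python
from h import *
np.set_printoptions(precision=4,suppress=True)
o=telemetry.get_obs();W=cam("wrist",o);T,S=cam("top"),cam("side")
px=lambda u:np.array(u)/2+[130,20]
a=[(W,[0,.035,.1],px((380,146))),(W,[0,-.035,.1],px((374,295))),(W,[-.16,.07,.02],px((93,90))),(W,[-.16,-.07,.02],px((113,323)))]
v,r=fit(a,[.53,-.21,-.16]);print(v,np.degrees(v[2]),r.round(1).tolist())
for n,t,s,w in(("bar",(341,192.6),(336,260.1),(377,220)),("ridge",(318,215.4),(299,267),(229,103))):print(n,tri([T,S,W],[t,s,px(w)]),tri([T,W],[t,px(w)]),tri([S,W],[s,px(w)]))
K,Rm,oo=W;d=Rm@np.linalg.solve(K,[*px((229,103)),1]);m=oo+d*(.046-oo[2])/d[2]
print("ridge local",(m-[v[0],v[1],0])@R.from_euler("z",v[2]).as_matrix())
delta([v[0],v[1],.13],90+np.degrees(v[2]))
```

```text
[ 0.5375 -0.2103 -0.1668] -9.554359864282826 [[1.0, -0.2], [0.6, 0.4], [-1.9, -0.8], [-0.9, 1.9]]
bar [ 0.5353 -0.2107  0.0997] [ 0.5359 -0.2112  0.0947] [ 0.537  -0.2087  0.0981]
ridge [ 0.4687 -0.1387  0.0468] [ 0.469  -0.1385  0.0327] [ 0.4705 -0.1384  0.0472]
ridge local [-0.0767  0.0596  0.046 ]
t 12.3 pos [ 0.4902 -0.2731  0.2308] rot [180.   -0.   80.9] F [ 0.9 -0.7 -0.6] w 0.046 gf 0.0
tool delta mm [ 69.4  36.8 100.9] turn 0.008
```

Request:
arm_command --series "17 9 0 0.008 120;17 9 0 0 120;17 9 0 0 120;18 9 0 0 120;0 0 15 0 120;0 0 20 0 120;0 0 20 0 120;0 0 20 0 120;0 0 20 0 120;0 0 20 0 120;0 0 20 0 120;0 0 10 0 120;0 0 4 0 120;0 0 0 0 120;0 0 0 0 120;0 0 0 0 120" --squeeze 40

```text
time_s: 13.63
tool_pos: [0.5375, -0.2125, 0.0831]
tool_rot: [179.9, -0.0, 80.3]
force: [0.1, -0.0, 0.7]
grip_width: 0.0459
grasp_force: 0.0
```

Request:
arm_command --series "0 0 0 0 160;0 0 0 0 190;0 0 0 0 220;0 0 0 0 255;0 0 0 0 255;0 0 0 0 255;0 0 0 0 255;0 0 0 0 255"

```text
time_s: 14.3
tool_pos: [0.5357, -0.2121, 0.0818]
tool_rot: [-179.9, -0.0, 80.3]
force: [-4.7, 1.6, 4.3]
grip_width: 0.0149
grasp_force: 40.0
```

Request:
arm_command --series "0 -3 0 0 255;0 -5 0 0 255;0 -5 0 0 255;0 -5 0 0 255;0 -5 0 0 255;0 -5 0 0 255;0 -5 0 0 255;0 -5 0 0 255;0 -5 0 0 255;0 -5 0 0 255;0 -5 0 0 255;0 -5 0 0 255;0 -5 0 0 255;0 -4 0 0 255;0 -3 0 0 255;0 0 0 0 255;0 0 0 0 255;0 0 0 0 255"

```text
time_s: 15.8
tool_pos: [0.4696, -0.2008, 0.0819]
tool_rot: [179.7, 0.1, 80.3]
force: [9.8, -2.0, -9.4]
grip_width: 0.0153
grasp_force: 40.0
```

Run:
```python
from h import *
import cv2
delta([.5357,-.2121,.0818],80.4)
o=telemetry.get_obs();im=cams.read_camera("wrist");s=cams.read_camera("side");W=cam("wrist",o)
cv2.imwrite("pics/w6raw.png",im);cv2.imwrite("pics/s6raw.png",s)
v=[.5375,-.2103,-.1668]
q=proj(W,world(v,[-.0767,.0596,.046])).round(1);print("pred ridge",q,"ptr",proj(W,world(v,[-.07,.047,.044])))
A=np.zeros((560,800,3),np.uint8);A[:480,:480]=cv2.resize(im[80:240,200:360],None,fx=3,fy=3,interpolation=cv2.INTER_CUBIC)
A[:420,485:800]=cv2.resize(s[235:295,275:320],None,fx=7,fy=7,interpolation=cv2.INTER_CUBIC)
cv2.imwrite("pics/w6.png",A)
```

```text
t 15.8 pos [ 0.4696 -0.2008  0.0819] rot [1.797e+02 1.000e-01 8.030e+01] F [ 9.8 -2.  -9.4] w 0.0153 gf 40.0
tool delta mm [-0.  67.   0.4] turn -0.001
pred ridge [268.1 151.4] ptr [278.32819801 169.65623518]
```

View pics/w6.png

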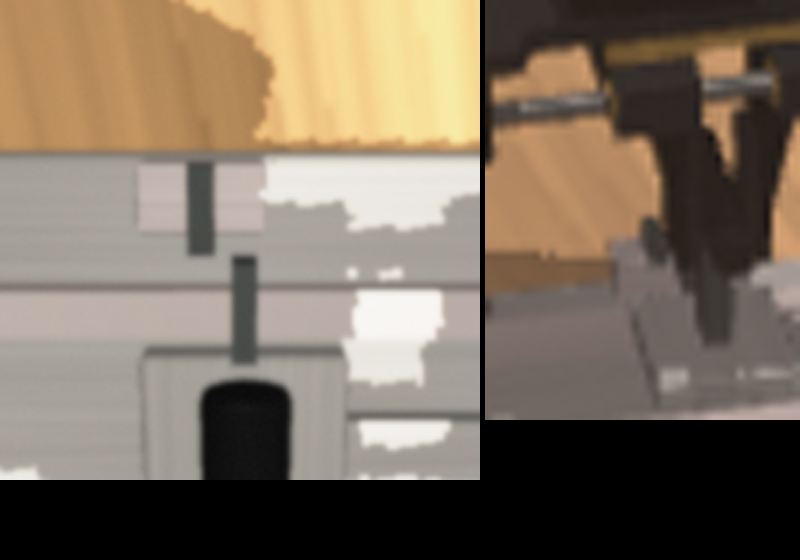

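The ridge is centred at crop x 200.5 and the pointer at 244.5. At 4.4 px/mm that leaves about 10 mm to pull.

Request:
arm_command --series "0 -3 0 0 255;0 -3 0 0 255;0 -2.5 0 0 255;0 -1.5 0 0 255;0 0 0 0 255;0 0 0 0 255;0 0 0 0 255;0 0 0 0 255;0 0 0 0 255"

```text
time_s: 16.65
tool_pos: [0.4601, -0.1992, 0.0819]
tool_rot: [179.6, 0.1, 80.3]
force: [9.2, -2.8, -10.6]
grip_width: 0.0148
grasp_force: 40.0
```

```bash
cat > m.py <<'E'
from h import *
import cv2
def meas(im):
    g=cv2.cvtColor(im,6).astype(float)
    def c(r0,r1):
        p=g[r0:r1,245:320].mean(0);w=np.clip(np.median(p)-30-p,0,None);return 245+(w*np.arange(len(w))).sum()/w.sum(),np.flatnonzero(w>0)+245
    return c(140,152),c(168,174)
E
python3 - <<'E'
from m import *
print(meas(cv2.imread("pics/w6raw.png")))
delta([.5357,-.2121,.0818],80.4)
im=cams.read_camera("wrist");cv2.imwrite("pics/w7raw.png",im);print(meas(im))
E
```

```text
((np.float64(266.306039140353), array([262, 263, 264, 265, 266, 267, 268, 269, 270, 271])), (np.float64(281.0299625468165), array([277, 278, 279, 280, 281, 282, 283, 284, 285])))
t 16.65 pos [ 0.4601 -0.1992  0.0819] rot [1.796e+02 1.000e-01 8.030e+01] F [  9.2  -2.8 -10.6] w 0.0148 gf 40.0
tool delta mm [-0.1 76.7  0.6] turn -0.001
((np.float64(280.66823308270676), array([276, 277, 278, 279, 280, 281, 282, 283, 284, 285])), (np.float64(281.0304783950617), array([277, 278, 279, 280, 281, 282, 283, 284, 285])))
```

Request:
arm_command --series "0 -0.2 0 0 255;0 0 0 0 255;0 0 0 0 255;0 0 0 0 255;0 0 0 0 255;0 0 0 0 255;0 0 0 0 255;0 0 0 0 255;0 0 0 0 255;0 0 0 0 255"

```text
time_s: 17.53
tool_pos: [0.4599, -0.1992, 0.0818]
tool_rot: [179.6, 0.1, 80.3]
force: [11.0, -3.0, -10.0]
grip_width: 0.015
grasp_force: 40.0
```

Run:
```python
from m import *
from cell import env
a,b=meas(cams.read_camera("wrist"));print(a[0],b[0])
s=cams.read_camera("side");s0=cv2.imread("pics/side0.png")
d=cv2.absdiff(s,s0)[155:180,288:304].mean();print("lever region diff",d)
if abs(a[0]-b[0])<1 and d<12: print(env.sign_off())
```

```text
280.9068951558494 281.02884615384613
lever region diff 65.27916666666667
```

Run:
```python
from h import *
import cv2
t=cams.read_camera("top");s=cams.read_camera("side")
A=np.zeros((420,800,3),np.uint8);t0=cv2.imread("pics/top0.png")
A[:240,:260]=cv2.resize(t0[150:210,180:245],None,fx=4,fy=4);A[:240,265:525]=cv2.resize(t[150:210,180:245],None,fx=4,fy=4)
A[:210,530:810]=cv2.resize(s,(280,210))[:,:270]
cv2.imwrite("pics/f.png",A)
print(cv2.absdiff(t,t0)[155:200,185:200].mean())
```

```text
3.1120987654320986
```

In the top view the lever region matches the start picture (mean difference 3.1), so the lever is still up. The arm was hiding it in the side view.

```bash
python3 -c "
from cell import env
print(env.sign_off())"
```

```text
the job is handed in; nothing more can be done
None
```

I pressed the test button and the lever dropped, then lifted the lever until it stayed up by itself, and pulled the feed slide out. The gripper is still holding the slide with its pointer within about 0.1 mm of the mark, and the job was handed in at about 18 s of the 64 s allowed.

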